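# Press a bronze bush into the lens carrier and lock it with the keeper gate

## Robot

A 6-joint arm with a two-finger parallel gripper is mounted at the origin on the work surface. World frame = base frame: x ahead of the robot, y to its left, z up, the work surface at z = 0. Lengths are in m, angles in rad, forces in N, time in s.
With the tool pointing down it reaches from about 0.3 to 0.95 m from the base axis. Payload 3.1 kg.
Tool frame: the origin (TCP) lies at the very end of the fingers, on their centre line; the grasp point (between the pads) lies manip.hold_point_z behind it (manip.hold_point_z is the distance from the TCP to the grasp point, in m); z points along the fingers, y is the line along which they close (so a half turn about z gives the same grasp; the last joint's range is limited). The gripper opens to 85 mm and grips with 20 to 120 N. Pads are 22 mm wide; open, the fingers measure 114 mm over their backs; the gripper's body (76 mm by 85 mm) begins 54 mm behind the grasp point. The pads swing forward as they close: fully open they stand 13 mm farther back than shut.
Start: joints at [-1.18, 0.308, 1.634, -0, 1.2, -0.07], TCP at [0.278, -0.56, 0.231] pointing down, gripper open.
Joint ranges: [-3.06, 3.06], [-0.79, 1.96], [0.05, 2.63], [-1.19, 4.34], [0.05, 2.64], [-2.94, 2.94]. Speed limits (rad/s): [2.79, 2.79, 3.14, 3.14, 3.14, 3.14].

## Interface

Orientations are given as a unit quaternion [x, y, z, w].
In Python, from rig import manip gives the robot as it stands.
- The arm moves only by the shell command python3 -m pendant 'ROWS' [OPENING] [FORCE]. ROWS is JSON, one flat list of numbers, 6 for each row, row after row: the shift along the world's x, y, z in cm, then the turn, a rotation vector about the world's x, y, z in rad. In form: [dx, dy, dz, ax, ay, az, dx, dy, dz, ax, ay, az, ...]. A call has 1 to 8 rows; each row shifts and turns the commanded pose from where the row before left it; what a row does not reach is not made up. A row lasts 1/8 s, in which the tool goes at most 62.5 mm and 10.7 degrees, less where a joint would pass 70% of its speed; a pose out of reach is approached as far as the arm can. A call is refused whole if a number of a shift passes 6.25 or a number of a turn 0.188, either way. A call with a gripper value outside its range is refused whole. OPENING is the opening, from -1 (shut) to 1 (fully open), set as the call begins (- or left out, the last holds). The fingers move at their own pace and stop on an object; FORCE is the grip in N (left out, the last holds). Time passes only in rows, so rows that do not move let the fingers close. It gives the time, the measured TCP pose, the force, the opening and the grip force at its end, in the units of the state.
- manip.state(): the state, without advancing time (a new reading comes with each control period).
- manip.camera(name): name is "scene" or "top"; returns the picture (384x512x3 uint8, blue, green, red); there is no depth.
- manip.camera_params(name): a dict with "fx", "fy", "cx", "cy" (pixels), "extrinsics" (4x4, takes a point from world to camera coordinates). Camera axes: x right, y down, z forward; pixel columns grow to the right and rows downward; lengths in m; the calibration is good to about 2 mm. A picture is of the moment at which its call begins. camera_params takes no time and is no camera call.
- manip.close_job(): hands the job in; it is judged then, once.
The state is a dict: "time": time; "joint_positions": joint angles; "qvel": joint speeds; "tau": joint torques, N m; "tool_pos": TCP position; "tool_rot": TCP orientation; "contact_force": force on the tool from outside, world axes, zero at the start; "ft_torque": the same for the moment, N m; "finger_gap": finger opening in m; "grasp_force": force on a finger pad.
Only numpy, scipy, OpenCV 4.12 (cv2) and the standard library are available. Lean on these libraries where they do the work, as an engineer would, in place of code of your own. Each camera call takes 0.05 s, during which the arm holds its last target. There are 200 camera calls.

## Task

Draw the carrier's keeper gate fully back by its red knob, take the bronze-coloured bush from the white tray and press it down into the carrier's bore until its flange bottoms flush on the block. Then slide the gate fully shut again so that its fork locks over the flange, and let go. Leave the other parts in the tray where they are.

Things in the scene. Friction and masses are not known exactly. Their poses are not given: they have to be found in the camera images.
- carrier: Aluminium block 210 x 90 x 40 mm, fixed to the bench. Origin: centre of its underside, on the bench; x along its length, z up. The bore's axis is at x = +50 mm, y = 0. At the +x end stands a blue backstop 8 mm thick and 90 mm wide, its near face 47 mm past the bore's axis, rising 40 mm above the block's top. From x = -105 to 0 mm two dark guide rails along the gate (outer faces at y = +-36 mm, inner edges of their lips at y = +-21 mm) rise 19 mm above the block's top.
- bore_mouth (a point): Centre of the bore's mouth, on the block's top face, 40 mm above the bench; axes as the carrier's. The bore is 29.5 mm in diameter with a 2 mm chamfer. Inside, 12 mm below the mouth, is a stiff seat that stands for the tight fit: a bush just set in stops there, its flange 12 mm proud, and must then be pushed the last 12 mm with about 9 N (15 to 20 N is plenty); the seat does not spring back. The push ends when the flange meets the block's top.
- gate (a joint): Steel keeper gate sliding along the carrier's x axis, value in m: 0 = shut (fork round the bush's hub, over its flange), 0.060 = fully back, moved towards the carrier's -x. About 2 N to slide, stays where it is left, stops at both ends. Its flat plate is 52 mm wide, 5 mm thick, underside 8.5 mm above the block's top; the fork's open slot is 28 mm wide and faces the bore. Shut, its tips reach 18 mm past the bore's axis; fully back, they are 42 mm short of it.
- gate_knob (a point): Centre of the top of the gate's red knob, an upright cylinder 18 mm in diameter and 41 mm tall on the gate's plate; its top is 94.5 mm above the bench. It lies on the carrier's y = 0 line, at carrier x = -20 mm with the gate shut and -80 mm with it fully back (70 and 130 mm from the bore's axis).
- bush: The bronze (brass-coloured) bush, about 0.24 kg, standing upright in one of the tray's compartments. Origin: centre of its lower end, z up. From below: shank 28 mm diameter, 24 mm long, its lowest 5 mm tapering to 21 mm diameter at the foot; flange 44 mm diameter, 6 mm thick; hub 22 mm diameter, 34 mm tall, to grip. 64 mm tall in all.
- bush_shoulder (a point): Centre of the flange's underside, on the bush's axis, 24 mm above its lower end. With the bush home it coincides with bore_mouth.
- tray: White tray, 240 x 220 x 30 mm, fixed, with 5 mm floor and walls and one divider each way: four compartments of about 112 x 102 mm, centred at (+-59, +-54) mm. Origin: centre of its underside on the bench. One part stands in each compartment.
- steel_bush: Bystander: a thicker steel-grey bush of the same shape and height (shank 38 mm, flange 52 mm, hub 26 mm diameter); does not fit the bore. Origin: centre of its lower end.
- lens_block: Bystander: green lens blank 62 mm in diameter with a steel ring and a black rubber puck on top, 47 mm tall. Origin: centre of its underside.
- lens_ring: Bystander: plain aluminium ring, 66 mm outside, 56 mm inside diameter, 25 mm tall. Origin: centre of its underside.

How it is judged:
On the way, in this order (a step that is already met when the one before it is completed fails the run):
1. the gate is drawn back clear of the bore (at least 45 mm) (value of joint gate above 0.045 m), for 0.2 s.
2. the bush is pressed home: flange within 2 mm of the block's top, centred within 3 mm, upright, with the gate still back (z of bush_shoulder in the frame of bore_mouth between -0.003 and 0.002 m and horizontal distance between bush_shoulder and bore_mouth below 0.003 m and angle between bush's own z axis and vertical below 0.06 rad and value of joint gate above 0.035 m), for 0.2 s.
3. the gate is slid shut over the flange (within 5 mm) (value of joint gate below 0.005 m and z of bush_shoulder in the frame of bore_mouth between -0.003 and 0.002 m and horizontal distance between bush_shoulder and bore_mouth below 0.003 m and angle between bush's own z axis and vertical below 0.06 rad), for 0.2 s.
At the end, for the whole second after the job is handed in: The bronze bush is in the bore, flange within 2 mm of the block's top, centred within 3 mm and upright within 0.06 rad, at rest; the gate is within 5 mm of shut; the other three parts are within 30 mm of where they started (all of step 3 and linear speed of bush below 0.02 m/s and distance of each of steel_bush, lens_block, lens_ring from where it was at the start of the episode below 0.03 m); the robot touches nothing.
It fails at once if the steel bush is moved more than 30 mm (distance of steel_bush from where it was at the start of the episode above 0.03 m).
It fails at once if the lens block is moved more than 30 mm (distance of lens_block from where it was at the start of the episode above 0.03 m).
It fails at once if the lens ring is moved more than 30 mm (distance of lens_ring from where it was at the start of the episode above 0.03 m).
It also fails if it takes over 72 s, if anything falls off the work surface, if the arm or the gripper's body presses on something with over 40 N, if the wrist force passes 120 N, or if a joint passes its speed limit or range.

## Working session

There is one attempt and no reset: what is moved stays moved. The work goes in short steps, Python scripts to look and compute and a shell command to move; the robot and the scene stay as the last step left them, time stands still between calls to the robot, and variables do not carry over. Pictures are saved under pics/ and viewed, at most 10 in all, crops included, and the job is handed in when it is done.

```bash
mkdir -p pics; python3 - <<'E'
from rig import manip
import cv2,numpy as np
for n in("scene","top"):
    im=manip.camera(n);cv2.imwrite(f"pics/{n}0.png",im)
    p=manip.camera_params(n);print(n,p["fx"],p["cx"],p["cy"],np.round(p["extrinsics"],4).tolist())
print(manip.state(),manip.hold_point_z)
E
```

```text
scene 441.89755440688407 257.18495639881013 197.64360182681583 [[-0.5276, 0.8494, 0.0098, 0.288], [0.49, 0.3137, -0.8133, -0.1939], [-0.6939, -0.4244, -0.5817, 1.1803], [0.0, 0.0, 0.0, 1.0]]
top 433.73430961297 251.1994389360663 195.1884845028013 [[0.0213, -0.9998, -0.0066, 0.0086], [-0.9961, -0.0206, -0.0856, 0.5488], [0.0854, 0.0084, -0.9963, 0.7817], [0.0, 0.0, 0.0, 1.0]]
{'time': 0.1, 'joint_positions': array([-1.17971851e+00,  3.08957110e-01,  1.63505994e+00, -3.92322918e-06,
        1.19970938e+00, -6.96911124e-02]), 'qvel': array([-6.02892099e-04, -8.45748287e-04, -2.37749900e-03, -8.66544665e-04,
       -3.04596824e-05, -8.55566572e-04]), 'tau': array([-6.46837416e-04, -4.16407228e+01, -2.77645040e+01, -1.08334243e-04,
        4.03018363e-03,  1.31099773e-05]), 'tool_pos': array([ 0.27759049, -0.55913316,  0.2301372 ]), 'tool_rot': array([ 9.73577957e-01,  2.28352413e-01, -1.72508543e-04, -1.05284939e-03]), 'contact_force': array([ 0.28664762, -0.42031739,  0.37094808]), 'ft_torque': array([0.02613521, 0.0685335 , 0.00044958]), 'grasp_force': 0.0, 'finger_gap': 0.08539053789922435} 0.0187
```

View pics/top0.png

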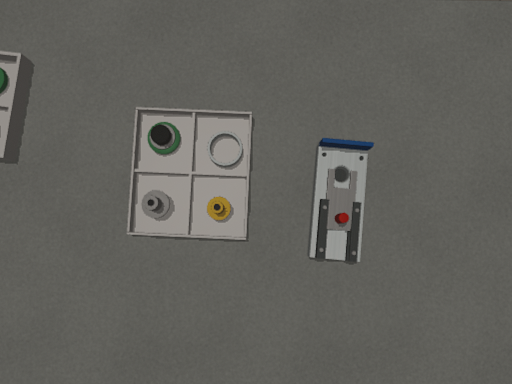

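View pics/scene0.png

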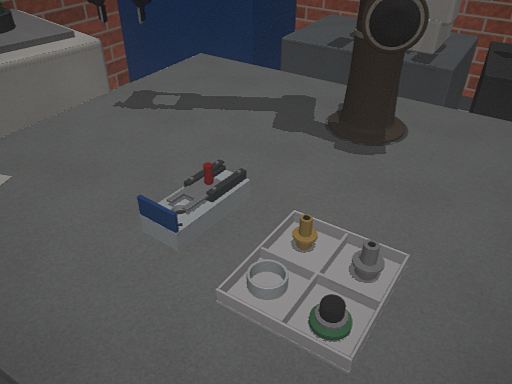

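The top view shows the bush at about (218,208), the knob at (343,217), the bore at (341,174), and the backstop at (346,144). Next I'll enlarge these areas and cast rays.

```bash
cat >h.py <<'E'
from rig import manip
import cv2,numpy as np
P={n:manip.camera_params(n) for n in("scene","top")}
def ray(n,u,v):
    p=P[n];E=np.array(p["extrinsics"]);R,t=E[:3,:3],E[:3,3]
    return -R.T@t,R.T@np.array([(u-p["cx"])/p["fx"],(v-p["cy"])/p["fy"],1])
def onz(n,u,v,z):
    o,d=ray(n,u,v);return o+d*(z-o[2])/d[2]
def px(n,X):
    p=P[n];c=np.array(p["extrinsics"])@np.r_[X,1];return c[0]/c[2]*p["fx"]+p["cx"],c[1]/c[2]*p["fy"]+p["cy"]
def mid(a,b):
    (o,d),(q,e)=a,b;s=np.linalg.lstsq(np.c_[d,-e],q-o,rcond=None)[0]
    return (o+d*s[0]+q+e*s[1])/2,np.linalg.norm(o+d*s[0]-q-e*s[1])
def mask(im,lo,hi,box):
    m=cv2.inRange(cv2.cvtColor(im,cv2.COLOR_BGR2HSV),lo,hi);k=np.zeros_like(m);x0,y0,x1,y1=box;k[y0:y1,x0:x1]=255
    return m&k
E
python3 - <<'E'
from h import *
t=cv2.imread("pics/top0.png");s=cv2.imread("pics/scene0.png")
for n,im,bx in(("top",t,(190,180,250,240)),("scene",s,(280,200,330,260))):
    m=mask(im,(15,120,60),(35,255,255),bx);c=max(cv2.findContours(m,0,1)[0],key=cv2.contourArea);print(n,"bush",cv2.boundingRect(c),cv2.minEnclosingCircle(c))
for n,im,bx in(("top",t,(320,200,365,235)),("scene",s,(190,150,230,195))):
    for vmin in(60,150):
        m=mask(im,(0,120,vmin),(8,255,255),bx)|mask(im,(172,120,vmin),(180,255,255),bx);print(n,"knob",vmin,cv2.boundingRect(m),cv2.moments(m,True)["m10"]/max(1,cv2.moments(m,True)["m00"]),cv2.moments(m,True)["m01"]/max(1,cv2.moments(m,True)["m00"]))
m=mask(t,(100,100,40),(125,255,255),(300,120,390,170));c=max(cv2.findContours(m,0,1)[0],key=cv2.contourArea);print("blue",cv2.minAreaRect(c))
a=cv2.resize(t[132:272,300:385],None,fx=4.2,fy=4.2,interpolation=cv2.INTER_CUBIC)
b=cv2.resize(t[185:235,195:245],None,fx=5.8,fy=5.8,interpolation=cv2.INTER_CUBIC)
c=cv2.resize(s[205:255,280:330],None,fx=5.8,fy=5.8,interpolation=cv2.INTER_CUBIC)
o=np.zeros((600,790,3),np.uint8);o[:a.shape[0],:a.shape[1]]=a;o[:290,400:690]=b;o[300:590,400:690]=c
cv2.imwrite("pics/z.png",np.clip(o*1.5,0,255).astype(np.uint8))
E
```

```text
top bush (207, 197, 24, 23) ((218.42591857910156, 207.94073486328125), 11.622552871704102)
scene bush (293, 214, 24, 31) ((305.5, 229.0), 15.07491397857666)
top knob 60 (335, 213, 14, 10) 341.6363636363636 217.6
top knob 150 (0, 0, 0, 0) 0.0 0.0
scene knob 60 (203, 163, 10, 22) 207.96610169491527 173.2316384180791
scene knob 150 (0, 0, 0, 0) 0.0 0.0
blue ((346.43707275390625, 143.66067504882812), (52.95087814331055, 7.963963985443115), 5.440331935882568)
```

View pics/z.png

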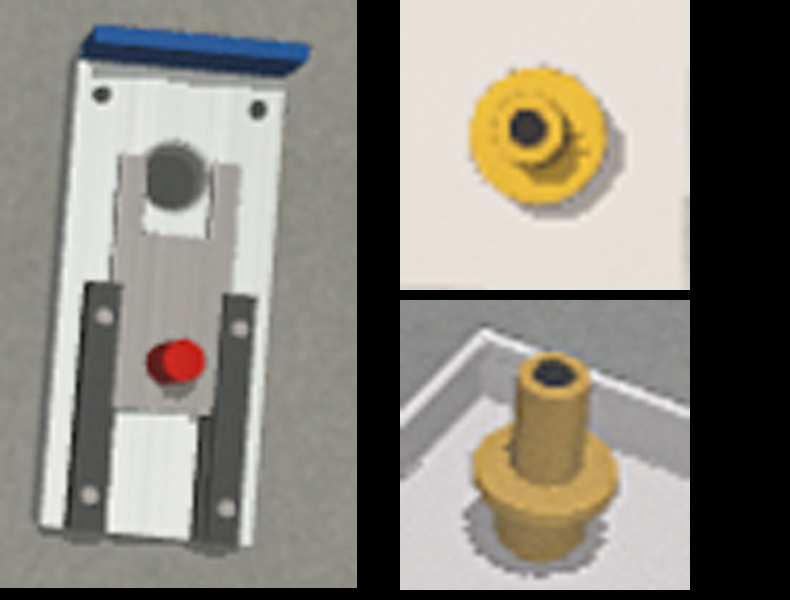

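The enlargement puts the knob's top at (343.4,217.6), the bore at about (340.6,173.6), partly hidden by the fork, and the bush's hub hole at top (216.5,206.7) and scene (306.0,216.8).

```bash
python3 - <<'E'
from h import *
np.set_printoptions(precision=4,suppress=True)
print("bush hub",onz("top",216.5,206.7,.069),"flange",onz("top",218.4,207.9,.034),"scene",onz("scene",305.97,216.8,.069),mid(ray("top",216.5,206.7),ray("scene",305.97,216.8)))
k=onz("top",343.4,217.6,.0945);b=onz("top",340.6,173.6,.039)
print("knob",k,"bore",b,"dist",np.linalg.norm((b-k)[:2]),"ang",np.arctan2(*(b-k)[1::-1]))
print("knob scene",onz("scene",208,164.5,.0945))
c=lambda x,y:(300+(x+.5)/4.2-.5,132+(y+.5)/4.2-.5)
# block edges at z=.04: left edge pts, right edge pts
for n,p,q in(("L",(79,62),(40,526)),("R",(285,92),(251,545)),("bot",(40,526),(251,546))):
    A=onz("top",*c(*p),.04);B=onz("top",*c(*q),.04);print(n,A,B,np.linalg.norm(A-B),np.arctan2(*(A-B)[1::-1]))
for n,p in(("s1",(105,315)),("s2",(240,328)),("s3",(90,494)),("s4",(226,508))):print(n,onz("top",*c(*p),.059))
print("yaw tool y axis")
from scipy.spatial.transform import Rotation as R
print(R.from_quat(manip.state()["tool_rot"]).as_matrix())
E
```

```text
bush hub [0.5232 0.08   0.069 ] flange [0.5231 0.0795 0.034 ] scene [0.5235 0.0818 0.069 ] (array([0.5229, 0.0807, 0.0682]), np.float64(0.0014720775028598948))
knob [ 0.5078 -0.1364  0.0945] bore [ 0.5902 -0.1424  0.039 ] dist 0.08253888990583597 ang -0.0728642523363755
knob scene [ 0.5102 -0.1316  0.0945]
L [ 0.6395 -0.1014  0.04  ] [ 0.4382 -0.0864  0.04  ] 0.2018650798474931 -0.07453598097502195
R [ 0.6281 -0.1912  0.04  ] [ 0.4321 -0.1764  0.04  ] 0.19649339999273055 -0.07535932923877744
bot [ 0.4382 -0.0864  0.04  ] [ 0.4317 -0.1764  0.04  ] 0.09024083096287674 1.4985502202411076
s1 [ 0.5279 -0.1104  0.059 ]
s2 [ 0.5236 -0.1672  0.059 ]
s3 [ 0.4529 -0.1047  0.059 ]
s4 [ 0.4483 -0.1614  0.059 ]
yaw tool y axis
[[ 0.8957  0.4446 -0.0008]
 [ 0.4446 -0.8957  0.002 ]
 [ 0.0001 -0.0021 -1.    ]]
```

Results:
- The carrier's axis is at yaw −0.0745 and the bore is at (0.590,−0.1427).
- The knob is at (0.508,−0.1364), so the gate is about 12 mm open.
- The bush is at (0.523,0.080).

Next I'll move above the knob, with the fingers closing across the carrier.

```bash
python3 -m pendant '[2.3,4.2,-0.3,0,0,-0.178,2.3,4.2,-0.3,0,0,-0.178,2.3,4.2,-0.3,0,0,-0.178,2.3,4.2,-0.3,0,0,0,2.3,4.2,-0.3,0,0,0]' 1 40
python3 -m pendant '[2.3,4.2,-0.3,0,0,0,2.3,4.2,-0.3,0,0,0,2.3,4.2,-0.3,0,0,0,2.3,4.3,-0.3,0,0,0,2.3,4.3,-0.3,0,0,0,0,0,0,0,0,0,0,0,0,0,0,0]'
```

```text
time: 0.72
tool_pos: [0.3932, -0.3481, 0.2157]
tool_rot: [0.999, -0.037, -0.0, -0.0]
contact_force: [1.0, 0.3, -0.5]
finger_gap: 0.0854
grasp_force: 0.0
time: 1.6
tool_pos: [0.5075, -0.1379, 0.2009]
tool_rot: [0.999, -0.036, -0.001, 0.0]
contact_force: [-0.5, 0.5, 0.7]
finger_gap: 0.0853
grasp_force: 0.0
```

```bash
python3 -m pendant '[0.05,0.15,-4,0,0,0,0,0,-4,0,0,0,0,0,-3,0,0,0,0,0,-1.8,0,0,0,0,0,0,0,0,0]' 
python3 -m pendant '[0,0,0,0,0,0,0,0,0,0,0,0,0,0,0,0,0,0,0,0,0,0,0,0,0,0,0,0,0,0,0,0,0,0,0,0]' -1 40
python3 - <<'E'
from h import *
cv2.imwrite("pics/a.png",cv2.resize(manip.camera("scene")[80:260,90:330],(800,600)))
E
```

```text
time: 2.22
tool_pos: [0.507, -0.1368, 0.0721]
tool_rot: [0.999, -0.037, -0.001, -0.0]
contact_force: [-0.6, 0.3, -0.7]
finger_gap: 0.0852
grasp_force: 0.0
time: 2.98
tool_pos: [0.5089, -0.1356, 0.0741]
tool_rot: [0.999, -0.037, 0.0, -0.001]
contact_force: [-0.2, 4.2, 5.6]
finger_gap: 0.0163
grasp_force: 39.1
```

View pics/a.png

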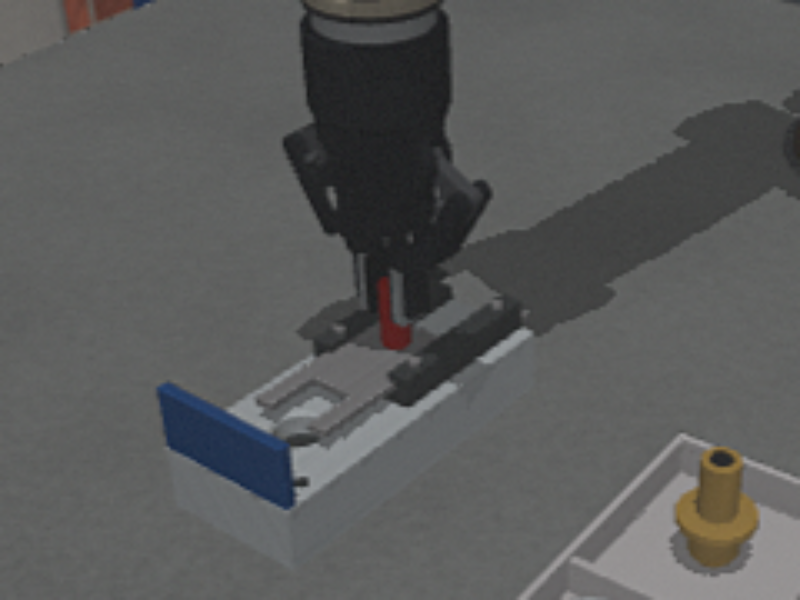

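The knob is gripped: in the picture the fingers close on it at about (393,300), with the fork partly back. Now I'll draw the gate back along −x of the carrier.

```bash
python3 -m pendant '[-0.9,0.07,0,0,0,0,-1,0.07,0,0,0,0,-1,0.07,0,0,0,0,-1,0.08,0,0,0,0,-0.7,0.05,0,0,0,0,0,0,0,0,0,0,0,0,0,0,0,0]'
```

```text
time: 3.9
tool_pos: [0.4627, -0.1322, 0.0741]
tool_rot: [0.999, -0.037, 0.0, -0.001]
contact_force: [-0.3, 4.2, 7.8]
finger_gap: 0.0163
grasp_force: 40.3
```

```bash
python3 -m pendant '[-0.2,0.015,0,0,0,0,-0.2,0.015,0,0,0,0,-0.2,0.015,0,0,0,0,0,0,0,0,0,0,0,0,0,0,0,0]'
```

```text
time: 4.53
tool_pos: [0.4609, -0.1322, 0.0742]
tool_rot: [0.999, -0.038, 0.005, -0.0]
contact_force: [10.0, 6.1, -2.7]
finger_gap: 0.016
grasp_force: 39.2
```

The gate is at its stop (10 N). Next I'll release it, rise, and go above the bush.

```bash
python3 -m pendant '[0.3,0,0,0,0,0,0,0,0,0,0,0,0,0,0,0,0,0,0,0,0,0,0,0,0,0,2,0,0,0,0,0,3,0,0,0,0,0,4,0,0,0,0,0,4,0,0,0]' 1
python3 -m pendant '[1,3.5,0,0,0,0,1,3.6,0,0,0,0,1,3.6,0,0,0,0,1,3.6,0,0,0,0,1,3.6,0,0,0,0,0.9,3.4,0,0,0,0,0,0,0,0,0,0]'
python3 - <<'E'
from h import *
t=manip.camera("top");s=manip.camera("scene");cv2.imwrite("pics/t1.png",t)
a=cv2.resize(t[132:272,300:385],None,fx=4.2,fy=4.2,interpolation=cv2.INTER_CUBIC)
b=cv2.resize(s[140:260,120:270],None,fx=2.9,fy=2.9,interpolation=cv2.INTER_CUBIC)
o=np.zeros((600,800,3),np.uint8);o[:a.shape[0],:a.shape[1]]=a;o[:b.shape[0],360:360+b.shape[1]]=b
cv2.imwrite("pics/z1.png",np.clip(o*1.5,0,255).astype(np.uint8))
E
```

```text
time: 5.52
tool_pos: [0.4588, -0.1325, 0.2042]
tool_rot: [0.999, -0.037, -0.0, -0.0]
contact_force: [0.4, -0.6, 0.9]
finger_gap: 0.0854
grasp_force: 0.0
time: 6.4
tool_pos: [0.5186, 0.0822, 0.2032]
tool_rot: [0.999, -0.035, 0.0, -0.0]
contact_force: [-0.0, -0.3, -0.2]
finger_gap: 0.0853
grasp_force: 0.0
```

View pics/z1.png

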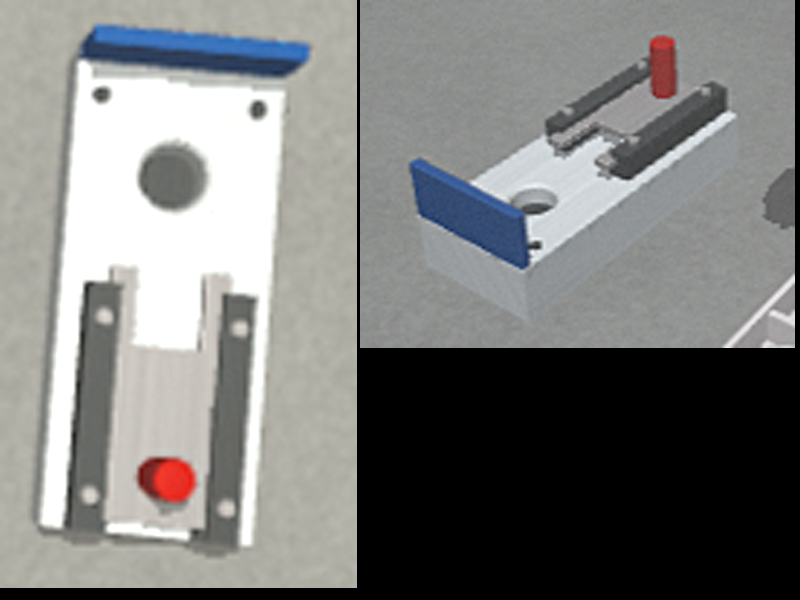

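The gate is fully back. The bore is clear at top (340.8,173.5) and scene (179.7,209.0). Now I'll descend onto the bush and grip it.

```bash
python3 - <<'E'
from h import *
print(onz("top",340.8,173.5,.039),onz("scene",179.7,209,.04),mid(ray("top",340.8,173.5),ray("scene",179.7,209)))
E
python3 -m pendant '[0.4,-0.15,-4,0,0,0,0,0,-4,0,0,0,0,0,-4,0,0,0,0,0,-2,0,0,0,0,0,-2,0,0,0,0,0,0,0,0,0,0,0,0,0,0,0]' 

```

```text
[ 0.59034556 -0.14275334  0.039     ] [ 0.59238687 -0.13763814  0.04      ] (array([ 0.58983401, -0.14195478,  0.03693806]), np.float64(0.002816731697652769))
time: 7.38
tool_pos: [0.5228, 0.0783, 0.0439]
tool_rot: [0.999, -0.037, 0.0, 0.0]
contact_force: [-0.2, 0.6, 0.1]
finger_gap: 0.0852
grasp_force: 0.0
```

```bash
python3 -m pendant '[0,0.2,-0.1,0,0,0,0,0,0,0,0,0]'
python3 -m pendant '[0,0,0,0,0,0,0,0,0,0,0,0,0,0,0,0,0,0,0,0,0,0,0,0,0,0,0,0,0,0,0,0,0,0,0,0]' -1 80
python3 -m pendant '[0,0,1.5,0,0,0,0,0,3,0,0,0,0,0,4,0,0,0,0,0,4,0,0,0,0,0,0,0,0,0,0,0,0,0,0,0]'
python3 - <<'E'
from h import *
t=manip.camera("top");s=manip.camera("scene");cv2.imwrite("pics/s2.png",s);cv2.imwrite("pics/t2.png",t)
b=cv2.resize(s[60:240,230:400],None,fx=3.3,fy=3.3)
cv2.imwrite("pics/z2.png",np.clip(b*1.5,0,255).astype(np.uint8))
E
```

```text
time: 7.62
tool_pos: [0.523, 0.0811, 0.0431]
tool_rot: [0.999, -0.037, 0.001, -0.0]
contact_force: [0.5, -0.3, -0.1]
finger_gap: 0.0854
grasp_force: 0.0
time: 8.38
tool_pos: [0.5227, 0.0811, 0.0425]
tool_rot: [0.999, -0.037, 0.0, -0.0]
contact_force: [0.6, 0.5, 1.5]
finger_gap: 0.0198
grasp_force: 78.1
time: 9.12
tool_pos: [0.5211, 0.0809, 0.1664]
tool_rot: [0.999, -0.037, -0.001, 0.0]
contact_force: [-0.9, -0.4, -2.8]
finger_gap: 0.0197
grasp_force: 78.3
```

View pics/z2.png

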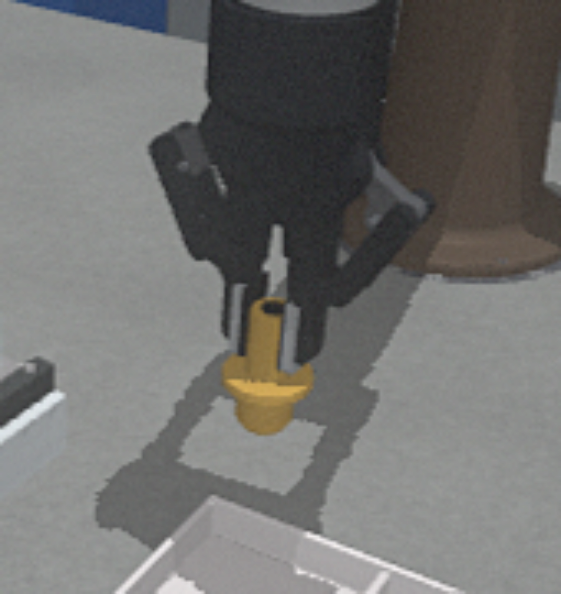

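The bush hangs upright in the grip, with the flange at about (267,378) in the picture. Now I'll move over the bore.

```bash
python3 -m pendant '[1,-3.1,0,0,0,0,1,-3.2,0,0,0,0,1,-3.2,0,0,0,0,1,-3.2,0,0,0,0,1,-3.2,0,0,0,0,1,-3.2,0,0,0,0,0.9,-3.2,0,0,0,0,0,0,0,0,0,0]'
python3 -m pendant '[0,0,-2,0,0,0,0,0,-2,0,0,0,0,0,0,0,0,0,0,0,0,0,0,0]'
```

```text
time: 10.22
tool_pos: [0.5907, -0.144, 0.1651]
tool_rot: [0.999, -0.038, -0.001, -0.0]
contact_force: [0.2, 0.6, -3.1]
finger_gap: 0.0199
grasp_force: 78.6
time: 10.72
tool_pos: [0.5912, -0.1413, 0.1267]
tool_rot: [0.999, -0.036, -0.0, -0.0]
contact_force: [0.4, 0.9, -1.7]
finger_gap: 0.0198
grasp_force: 78.6
```

```bash
python3 -m pendant '[-0.1,-0.05,-2,0,0,0,0,0,-2,0,0,0,0,0,-0.6,0,0,0,0,0,0,0,0,0]'
python3 -m pendant '[0,0,-0.3,0,0,0,0,0,-0.3,0,0,0,0,0,-0.2,0,0,0,0,0,0,0,0,0]'
python3 -c "
from h import *
s=manip.camera('scene');b=cv2.resize(s[90:250,120:280],None,fx=3.6,fy=3.6)
cv2.imwrite('pics/z3.png',np.clip(b*1.5,0,255).astype(np.uint8))"
```

```text
time: 11.22
tool_pos: [0.5896, -0.1423, 0.08]
tool_rot: [0.999, -0.037, -0.001, -0.0]
contact_force: [0.5, -0.1, -2.2]
finger_gap: 0.0195
grasp_force: 78.6
time: 11.72
tool_pos: [0.5903, -0.1424, 0.0732]
tool_rot: [0.999, -0.037, -0.0, -0.0]
contact_force: [-0.1, -0.7, -2.8]
finger_gap: 0.0203
grasp_force: 78.6
```

View pics/z3.png

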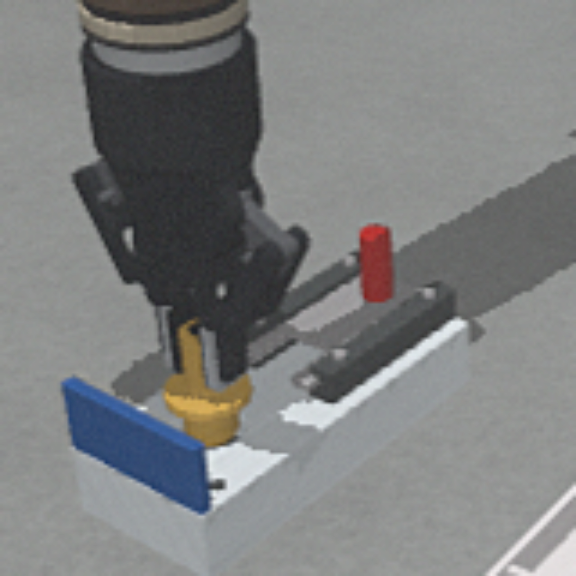

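The bush sits over the bore with its foot entering at about (212,440), and there is no side force. I'll continue down to the seat.

```bash
python3 -m pendant '[0,0,-0.3,0,0,0,0,0,-0.3,0,0,0,0,0,0,0,0,0]'
python3 -m pendant '[0,0,-0.3,0,0,0,0,0,0,0,0,0]'
```

```text
time: 12.15
tool_pos: [0.5899, -0.1422, 0.0665]
tool_rot: [0.999, -0.037, -0.001, -0.0]
contact_force: [0.2, 1.0, -3.4]
finger_gap: 0.0198
grasp_force: 78.6
time: 12.4
tool_pos: [0.5903, -0.1422, 0.0649]
tool_rot: [0.999, -0.037, -0.0, -0.0]
contact_force: [-2.4, 2.2, 4.1]
finger_gap: 0.0196
grasp_force: 79.3
```

Seat reached, as expected, at TCP z of about 0.065. Now I'll press.

```bash
python3 -m pendant '[0,0,-0.3,0,0,0,0,0,-0.3,0,0,0,0,0,0,0,0,0]'
python3 -m pendant '[0,0,-0.3,0,0,0,0,0,-0.2,0,0,0,0,0,0,0,0,0]'
```

```text
time: 12.78
tool_pos: [0.5903, -0.1422, 0.0599]
tool_rot: [0.999, -0.037, -0.0, -0.0]
contact_force: [-5.2, 3.1, 8.6]
finger_gap: 0.0198
grasp_force: 79.5
time: 13.15
tool_pos: [0.5902, -0.1422, 0.0553]
tool_rot: [0.999, -0.037, -0.001, -0.0]
contact_force: [-6.2, 2.5, 11.2]
finger_gap: 0.0197
grasp_force: 79.7
```

```bash
python3 -m pendant '[-0.05,0.03,-0.2,0,0,0,0,0,-0.2,0,0,0,0,0,0,0,0,0]'
python3 -m pendant '[0,0,-0.15,0,0,0,0,0,0,0,0,0,0,0,0,0,0,0]'
```

```text
time: 13.52
tool_pos: [0.5902, -0.1421, 0.0535]
tool_rot: [0.999, -0.036, -0.0, -0.0]
contact_force: [-9.9, 3.9, 22.2]
finger_gap: 0.0199
grasp_force: 81.6
time: 13.9
tool_pos: [0.5902, -0.1422, 0.0535]
tool_rot: [0.999, -0.036, -0.001, -0.0]
contact_force: [-13.2, 4.9, 29.5]
finger_gap: 0.0195
grasp_force: 82.3
```

The flange has bottomed: z stays at 0.0535 while the force rises. I'll ease off, release, rise and check.

```bash
python3 -m pendant '[0,0,0.25,0,0,0,0,0,0,0,0,0]'
python3 -m pendant '[0,0,0,0,0,0,0,0,0,0,0,0,0,0,0,0,0,0,0,0,0,0,0,0,0,0,3,0,0,0,0,0,4,0,0,0,0,0,4,0,0,0,0,0,3,0,0,0]' 1 40
python3 -m pendant '[-3.2,0.25,0,0,0,0,-3.2,0.25,0,0,0,0,-3.2,0.25,0,0,0,0,-3.2,0.2,0,0,0,0,0,0,0,0,0,0,0,0,0,0,0,0]'
python3 - <<'E'
from h import *
s=manip.camera("scene");t=manip.camera("top")
b=cv2.resize(s[150:250,120:270],None,fx=3.5,fy=3.5,interpolation=cv2.INTER_CUBIC)
cv2.imwrite("pics/z4.png",np.clip(b*1.5,0,255).astype(np.uint8))
E
```

```text
time: 14.15
tool_pos: [0.5902, -0.1421, 0.0536]
tool_rot: [0.999, -0.036, -0.0, -0.0]
contact_force: [-7.1, 2.8, 16.5]
finger_gap: 0.0198
grasp_force: 80.2
time: 15.15
tool_pos: [0.5906, -0.1424, 0.1921]
tool_rot: [0.999, -0.037, 0.001, 0.0]
contact_force: [-0.6, -0.5, 0.1]
finger_gap: 0.0857
grasp_force: 0.0
time: 15.9
tool_pos: [0.4629, -0.133, 0.1907]
tool_rot: [0.999, -0.037, 0.001, 0.0]
contact_force: [-0.2, 0.3, 0.2]
finger_gap: 0.0854
grasp_force: 0.0
```

View pics/z4.png

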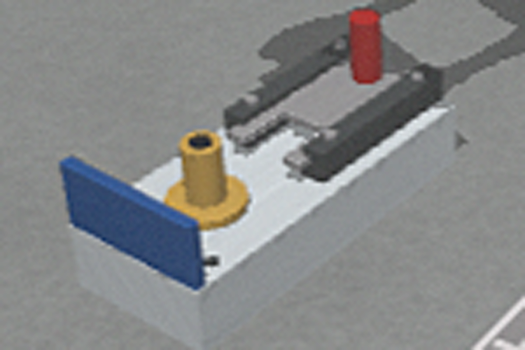

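The bush is home: its flange lies flush on the block at about (206,205), with the gate still back. Now I'll grip the knob again.

```bash
python3 -m pendant '[-0.2,0.07,-4,0,0,0,0,0,-4,0,0,0,0,0,-3,0,0,0,0,0,-0.7,0,0,0,0,0,0,0,0,0]'
python3 -m pendant '[0,0,0,0,0,0,0,0,0,0,0,0,0,0,0,0,0,0,0,0,0,0,0,0,0,0,0,0,0,0,0,0,0,0,0,0]' -1 40
python3 -m pendant '[0.9,-0.07,0,0,0,0,1.1,-0.08,0,0,0,0,1.1,-0.08,0,0,0,0,1.1,-0.08,0,0,0,0,0.9,-0.07,0,0,0,0,0.4,-0.03,0,0,0,0,0,0,0,0,0,0]'
```

```text
time: 16.62
tool_pos: [0.4606, -0.1321, 0.0733]
tool_rot: [0.999, -0.036, -0.0, -0.0]
contact_force: [0.9, 0.1, 0.0]
finger_gap: 0.0853
grasp_force: 0.0
time: 17.38
tool_pos: [0.4602, -0.132, 0.0739]
tool_rot: [0.999, -0.037, 0.0, -0.0]
contact_force: [-1.1, 1.7, 6.1]
finger_gap: 0.0168
grasp_force: 39.0
time: 18.25
tool_pos: [0.5158, -0.1361, 0.0739]
tool_rot: [0.999, -0.037, 0.001, -0.0]
contact_force: [0.2, 2.1, 5.0]
finger_gap: 0.0163
grasp_force: 39.2
```

```bash
python3 -m pendant '[0.2,-0.015,0,0,0,0,0.2,-0.015,0,0,0,0,0.2,-0.015,0,0,0,0,0.1,0,0,0,0,0,0,0,0,0,0,0]'
```

```text
time: 18.88
tool_pos: [0.5201, -0.1364, 0.0739]
tool_rot: [0.999, -0.036, -0.002, -0.0]
contact_force: [-6.1, 0.1, 9.5]
finger_gap: 0.0165
grasp_force: 39.8
```

The gate is at its stop (−6 N, 59.5 mm of travel). I'll release it, rise clear, back away and check.

```bash
python3 -m pendant '[-0.1,0,0,0,0,0,0,0,0,0,0,0,0,0,0,0,0,0,0,0,0,0,0,0,0,0,3,0,0,0,0,0,4,0,0,0,0,0,4,0,0,0,0,0,3,0,0,0]' 1
python3 -m pendant '[-2,-4,0,0,0,0,-2,-4,0,0,0,0,-2,-4,0,0,0,0,-2,-4,0,0,0,0,0,0,0,0,0,0,0,0,0,0,0,0]'
python3 - <<'E'
from h import *
s=manip.camera("scene");t=manip.camera("top")
b=cv2.resize(s[150:350,120:420],None,fx=2,fy=2)
a=cv2.resize(t[110:270,120:385],None,fx=2.2,fy=2.2)[:,:600]
c=cv2.resize(t[132:272,300:385],None,fx=2.2,fy=2.2)
o=np.zeros((600,800,3),np.uint8);o[:352,:a.shape[1]]=a;o[352:600,:600]=cv2.resize(b,(600,400))[:248]
cv2.imwrite("pics/z5.png",np.clip(o*1.5,0,255).astype(np.uint8))
E
```

```text
time: 19.88
tool_pos: [0.5215, -0.1367, 0.2152]
tool_rot: [0.999, -0.037, 0.001, 0.0]
contact_force: [-0.6, 0.2, 0.2]
finger_gap: 0.0856
grasp_force: 0.0
time: 20.62
tool_pos: [0.4409, -0.2962, 0.2131]
tool_rot: [0.999, -0.037, 0.0, -0.0]
contact_force: [-0.9, 0.6, 0.9]
finger_gap: 0.0853
grasp_force: 0.0
```

View pics/z5.png

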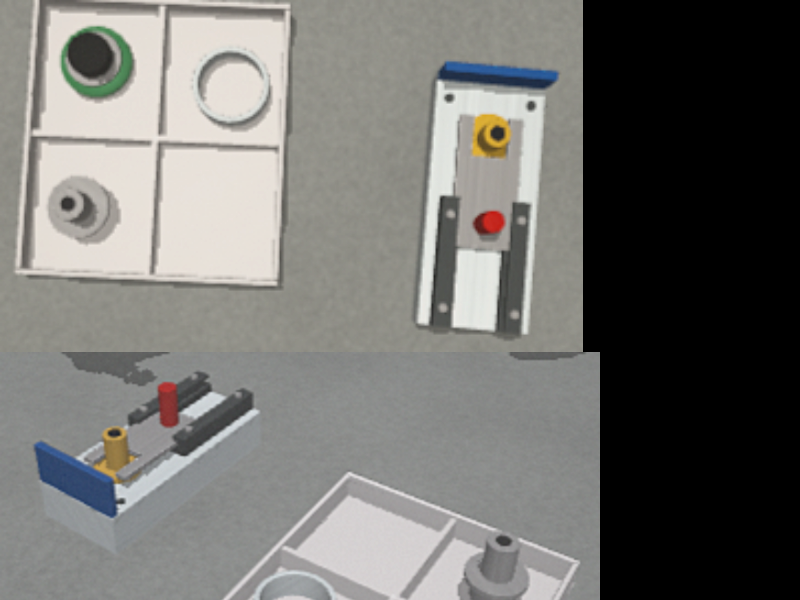

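The gate is shut, with its fork over the flange at about (491,135) and the knob at (490,222). The other three parts are untouched and the arm is clear, so I'll hand the job in.

```bash
python3 -c "
from rig import manip
print(manip.close_job())"
```

```text
the job is handed in; nothing more can be done
None
```

The job is handed in, with no verdict returned yet: the bronze bush is pressed flush in the bore, the gate is shut with its fork over the flange, the other three parts are where they were, and the arm is clear.

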